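# Fit the trolley wheel and lock it with its hairpin clip

### The job

Slide the small trolley wheel gently down over the upright axle, hub boss up, until its hub rests on the collar at the axle's foot. Then lock it on: push the straight leg of the hairpin clip through the axle's cross hole, feeling for the hole and not ramming the clip or spreading it wide, until its wavy leg snaps over and hugs the shank, and let go of it there. Leave the other things on the bench where they are.

Things in the scene. Friction and masses are not known exactly. Their poses are not given: they have to be found in the camera images.
- bracket: fixed: dark steel plate (110 x 80 mm, 8 thick, bolt heads to 13) with a collar and an upright steel axle, 20 mm round, 76 to 96 mm high over the bench, its top 5 mm tapering to 13 mm across. On its +x side lie a blue 30 mm square tube and, 165 mm from the axle, a clamp 135 mm high. Origin on the bench on the axle's axis
- axle_foot (a point): on the axle's axis, on top of the collar (33 mm across, 14 mm above the bench), the wheel's seat; x along the axle's cross hole, z up. The hole (level, 6.5 mm wide, its edges hardly broken, right through the axle's middle) is 14 mm below the axle's top, 48 to 68 mm above this point: the axle is pressed in more or less deeply, so look or feel for its height
- wheel: loose trolley wheel, 0.18 to 0.35 kg, lying flat, boss up: black tyre 90 mm across (from 4 to 30 mm above its underside), grey hub 34 mm across that stands 14 mm above the tyre (its top, with a steel washer, 44 mm above the underside), bore 22 mm right through. Origin: centre of the underside; z along the bore, up
- wheel_hub (a point): on the wheel's axis, 36 mm above its underside, half-way up the boss by which it can be held. With the wheel home it is 36 mm above axle_foot, the hub's top 44 mm
- wheel_bore (a point): the lower end of the bore, on the wheel's underside. With the wheel home it is at axle_foot
- clip: hairpin clip (R clip) of 5 mm steel wire, 95 mm long, 37 g, flat on a fixed carton (70 x 80 mm, 40 high) with its eye out over the carton's edge towards the robot; wire centre 42.5 mm above the bench. x along the straight leg to its tip, y from it to the wavy leg, z up. Origin on the straight leg, = clip_seat
- clip_eye (a point): middle of the clip's eye, where it is held: stiff parallel flanks, 22 mm over their outsides, from 14 mm ahead (+x) to 8 mm behind this point; the bend ends 19 mm behind it. The carton's edge is 10 to 19 mm ahead. It lies 42 mm behind clip_seat and 8.5 mm to the y side of the straight leg
- clip_seat (a point): point of the straight leg that comes to the middle of the axle's cross hole when home, clip x along the hole. The sprung leg's flared end meets the shank about 23 mm short of home; the push then rises to 4 to 12 N until about 14 mm short; past 10 mm short the leg snaps over and the clip pulls itself in to within 1 mm of home, and resists again if pushed farther
- clip_tip (a point): end of the straight leg, on its centre line, 34.5 mm ahead of clip_seat, cut off blunt: a tip that misses the hole's middle by 1.5 mm or more stops dead on the shank; it reaches 6 mm farther than the wavy leg. Axes as clip_eye
- clip_leg (a joint): how far the wavy leg is spread, rad: 0 at rest, about 0.1 at most while riding over the shank, under 0.02 when hugging it. It hinges at the front of its flank (28 mm behind, 17 mm to the y side of clip_seat); spring 0.12 N m at rest plus 1.2 N m per rad; over 0.2 the clip would be bent
- spanner: a double open-ended spanner lying flat, 160 mm long and 6 mm thick; origin at its middle on the bench, x along it
- screwdriver: a screwdriver lying on the bench, about 200 mm long; origin at its middle, x towards its tip
- spool: a solder spool standing on end, 54 mm across and 46 mm high; origin under its centre
- jar: a closed glass jar with a steel lid, 64 mm across and 75 mm high; origin under its centre
- mug: a mug, 80 mm across and 92 mm high, handle on its +y side; origin under its centre
- meter: a hand-held multimeter lying on its back, 140 x 75 mm and 40 mm high; origin under its centre
- nut: a large hexagon nut lying flat, 29 mm over its corners and 12 mm high; origin under its centre
Mind the look-alikes: they are no part of the job. Leave any orange or red look-alike of the clip alone.

How it is judged (in metres and radians):
On the way, in this order (a step that is already met when the one before it is completed fails the run):
1. the wheel is down on the collar (z of wheel_bore in the frame of axle_foot below 0.003 m and horizontal distance between wheel_bore and axle_foot below 0.004 m and not (angle between wheel_bore's own z axis and vertical above 0.08 rad)), for 0.2 s.
2. with the wheel still there, the clip's straight leg is through the axle (all of step 1 and z of clip_seat in the frame of axle_foot between 0.046 and 0.07 m and angle between the x axis of clip_seat and the x axis of axle_foot, either way round below 0.15 rad and y of clip_tip in the frame of axle_foot between -0.005 and 0.005 m and (x of clip_tip in the frame of axle_foot above 0.01 m or x of clip_tip in the frame of axle_foot below -0.01 m) and horizontal distance between clip_seat and axle_foot below 0.03 m), for 0.1 s.
At the end, for the whole second after the job is handed in: Wheel upright on the collar (within 3 mm of it, 4 mm of the axis); clip's straight leg through the axle at the hole's height, level, along the hole within 0.15 rad, clip_seat within 3 mm of the axle's axis, wavy leg closed on the shank (spread under 0.05 rad); both at rest, let go (all of step 1 and z of clip_seat in the frame of axle_foot between 0.046 and 0.07 m and angle between the x axis of clip_seat and the x axis of axle_foot, either way round below 0.15 rad and x of clip_seat in the frame of axle_foot between -0.003 and 0.003 m and y of clip_seat in the frame of axle_foot between -0.003 and 0.003 m and (angle between clip_seat's own z axis and vertical below 0.15 rad or angle between clip_seat's own z axis and vertical above 2.99 rad) and value of joint clip_leg below 0.05 rad); the robot touches nothing.
It fails at once if the clip is rammed against the axle (over 30 N) (contact force between clip and bracket above 30 N).
It fails at once if the clip's leg is spread over 0.2 rad (value of joint clip_leg above 0.2 rad).
It fails at once if the wheel is rammed or dropped onto the axle (over 80 N) (contact force between wheel and bracket above 80 N).
It fails at once if another thing on the bench is shifted over 30 mm (distance of any of spanner, screwdriver, spool, jar, mug, meter, nut from where it was at the start of the episode above 0.03 m).
It also fails if it takes over 64 s, if anything falls off the work surface, if the arm or the gripper's body presses on something with over 40 N, if the wrist force passes 120 N, or if a joint passes its speed limit or range.

### The arm

A 6-joint arm with a two-finger parallel gripper is mounted at the origin on the work surface. World frame = base frame: x ahead of the robot, y to its left, z up, the work surface at z = 0. Lengths are in m, angles in degrees, forces in N, time in s.
With the tool pointing down it reaches from about 0.35 to 0.875 m from the base axis. Payload 4.2 kg.
Tool frame: the origin (TCP) lies on the centre line of the jaws, within the pads' length; the fingertips stand 11 mm ahead of it and the grasp point (between the pads) lies 8 mm behind it; z points along the fingers, y is the line along which they close (so a half turn about z gives the same grasp; the last joint's range is limited). The gripper opens to 87 mm and grips with 3 to 60 N. Pads are 19 mm wide; open, the fingers measure 117 mm over their backs; the gripper's body (75 mm by 190 mm) begins 51 mm behind the grasp point.
Start: joints at [-50.615, 22.042, 0.453, 0, -68.411, -14.817], TCP at [0.26, -0.568, 0.211] pointing down, gripper open.
Joint ranges: [-179.83, 179.83], [-69.29, 118.12], [-61.27, 80.66], [-181.25, 117.63], [-171.15, -9.14], [-177.46, 177.46]. Speed limits (degrees/s): [159.86, 159.86, 180, 180, 180, 180].

### API

Orientations are given as a 3x3 rotation matrix whose columns are the frame's x, y, z axes.
In Python, from station import r gives the robot as it stands.
- The arm moves only by the tool servo_tool, never from a script. Its argument "commands" is a list that holds one entry, the list of rows, each a list of 7 numbers: the closure, from 0 (fully open) to 1 (shut), then the shift along the tool's x, y, z in mm, then the turn, a rotation vector about the tool's x, y, z in rad. In form: [[[claw, x, y, z, ax, ay, az], ...]]. A call has exactly 5 rows; each row is the pose to reach, as a shift and turn from the pose commanded when the call began, along the tool's axes at that moment; what a row does not reach only later rows make up. A row lasts 1/10 s, in which the tool goes at most 50 mm and 8.59 degrees, less where a joint would pass 70% of its speed; a pose out of reach is approached as far as the arm can. A call with a gripper value outside its range is refused whole. The fingers move at their own pace and stop on an object; the grip force is fixed at half the most. Time passes only in rows, so rows that repeat a pose let the fingers close, or fill a call up. It gives the time, the measured TCP pose, the force, the opening and the grip force at its end, in the units of the state.
- r.sense(): the state, without advancing time (a new reading comes with each control period).
- r.capture(name): name is "side" or "top"; returns a dict with "pixels" (420x560x3 uint8, red, green, blue), "camera_matrix" (3x3 intrinsics, pixels), "R" (3x3) and "t" (3): a world point X has camera coordinates R X + t. Camera axes: x right, y down, z forward; pixel columns grow to the right and rows downward; lengths in m; the calibration is good to about 2 mm. A picture is of the moment at which its call begins. There is no depth.
- r.finish_job(): hands the job in; it is judged then, once.
The state is a dict: "time_s": time; "joints": joint angles; "joint_velocities": joint speeds; "effort": joint torques, N m; "tcp_pos": TCP position; "ee_rot": TCP orientation; "wrist_force": force on the tool from outside, world axes, zero at the start; "moment": the same for the moment, N m; "gripper_width": opening from 0.0 (shut) to 1.0 (fully open); "gripper_force": force on a finger pad.
Only numpy, scipy, OpenCV 4.12 (cv2) and the standard library are available. Lean on these libraries where they do the work, as an engineer would, in place of code of your own. Each camera call takes 0.05 s, during which the arm holds its last target. There are 200 camera calls.

## Working session

There is one attempt and no reset: what is moved stays moved. The work goes in short steps, Python scripts to look and compute and a tool call to move; the robot and the scene stay as the last step left them, time stands still between calls to the robot, and variables do not carry over. Pictures are saved under pics/ and viewed, at most 10 in all, crops included, and the job is handed in when it is done.

Besides the shell and the picture viewer there is one more tool, called after ">>>" by a JSON object that holds its "method" and its "body", one argument or row to a line. servo_tool: Moves the arm, as the interface text tells. Its arguments: {"type":"object","properties":{"commands":{"type":"array","items":{"type":"array","items":{"type":"array","items":{"type":"number"}}}}},"required":["commands"]}

```bash
mkdir -p pics; ls
python3 - <<'E'
from station import r
import cv2,numpy as np
np.set_printoptions(precision=4,suppress=True)
for n in("side","top"):
    c=r.capture(n); cv2.imwrite(f"pics/{n}0.png",c["pixels"][:,:,::-1]); np.savez(f"{n}0.npz",**c)
    print(n,c["camera_matrix"],c["R"],c["t"],-c["R"].T@c["t"])
print(r.sense())
E
```

```text
pics
side [[457.5918   0.     281.9507]
 [  0.     457.5918 214.0609]
 [  0.       0.       1.    ]] [[-0.6965 -0.7176 -0.0021]
 [-0.5577  0.5431 -0.6277]
 [ 0.4516 -0.436  -0.7784]] [0.4091 0.2933 1.0121] [-0.0086  0.5756  0.9728]
top [[403.9458   0.     281.762 ]
 [  0.     403.9458 217.8592]
 [  0.       0.       1.    ]] [[ 0.0132 -0.9999 -0.0028]
 [-0.9955 -0.0129 -0.0942]
 [ 0.0942  0.0041 -0.9955]] [0.0544 0.5015 1.1301] [0.3921 0.0563 1.1725]
{'time_s': 0.1, 'joints': array([-50.6138,  22.088 ,   0.3896,  -0.0243, -68.4119, -14.8155]), 'joint_velocities': array([ 0.0167, -0.0888,  0.3038, -0.0196, -0.0289,  0.0656]), 'effort': array([ -0.0007, -39.1688,  18.7935,   4.2319,   0.0135,  -0.0001]), 'tcp_pos': array([ 0.2597, -0.5679,  0.2102]), 'ee_rot': array([[-0.9095, -0.4157, -0.0009],
       [-0.4157,  0.9095,  0.0017],
       [ 0.0001,  0.002 , -1.    ]]), 'wrist_force': array([-0.7206, -0.3436,  0.3249]), 'moment': array([-0.0313,  0.009 ,  0.0415]), 'gripper_force': 0.0, 'gripper_width': 1.0017920455068057}
```

View pics/top0.png

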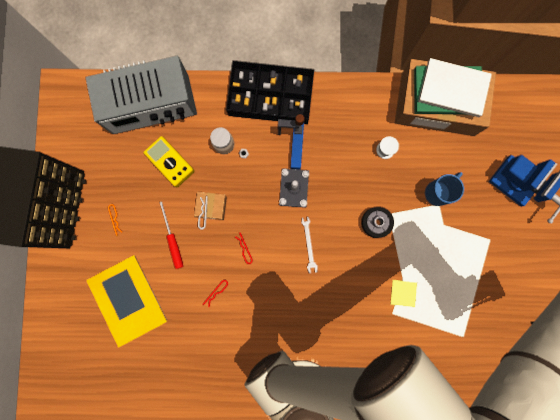

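View pics/side0.png

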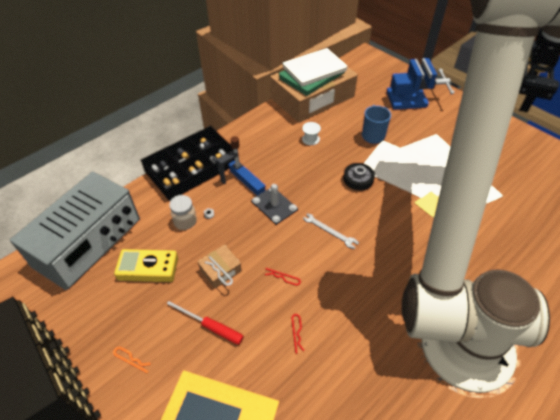

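Top view: wheel is at (377,222), the axle at (293,187), and the steel clip on the carton at (204,210). Possible mix-ups for the clip are orange (114,218), red (243,248) and red (216,292). For the wheel, the spool (388,147) and mug (444,190). I choose the grey clip on the carton and the black wheel, then check both in one close crop.

Run:
```python
import cv2,numpy as np
t=cv2.imread("pics/top0.png");s=cv2.imread("pics/side0.png")
def c(im,u,v,h=20): return cv2.resize(im[v-h*3//4*1-5:v+h*3//4+5,u-h:u+h],(266,266),interpolation=cv2.INTER_CUBIC)
def q(im,u,v,h=24): return cv2.resize(im[v-h:v+h,u-h:u+h],(266,266),interpolation=cv2.INTER_CUBIC)
cv2.imwrite("pics/crop1.png",np.vstack([np.hstack([q(t,377,222),q(t,293,187),q(t,207,208)]),np.hstack([q(s,358,177),q(s,274,200),q(s,220,270)])]))
```

```text
(no output)
```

View pics/crop1.png

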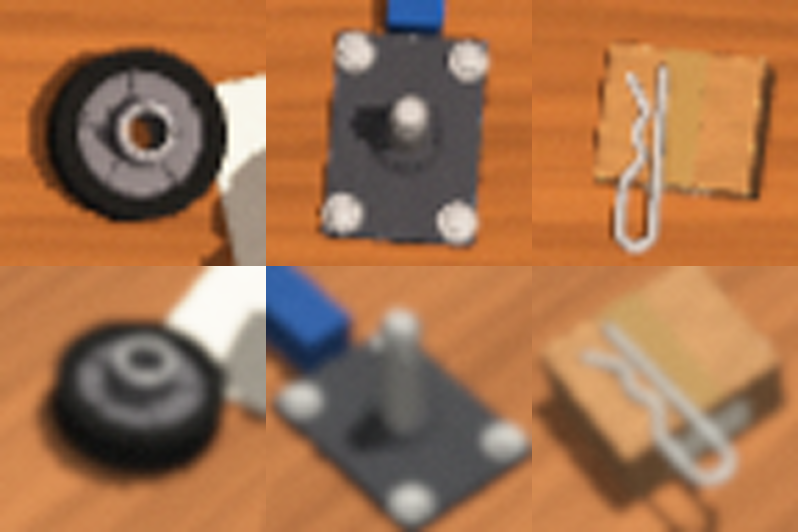

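The crop confirms both: the grey steel clip with its eye out over the carton, and the black wheel with boss and washer up. The clip's straight leg is on the -y side, and the axle stands upright at the plate's centre. Next I measure.

```bash
cat > h.py <<'E'
import cv2,numpy as np
np.set_printoptions(precision=4,suppress=True)
def load(n): return dict(np.load(n+".npz"))
def ray(c,uv):
    d=c["R"].T@np.linalg.inv(c["camera_matrix"])@np.array([uv[0],uv[1],1.]); return -c["R"].T@c["t"],d
def plane(c,uv,z):
    o,d=ray(c,uv); return o+d*(z-o[2])/d[2]
def tri(c1,u1,c2,u2):
    o1,d1=ray(c1,u1);o2,d2=ray(c2,u2)
    a=np.linalg.lstsq(np.c_[d1,-d2],o2-o1,rcond=None)[0]
    p,q=o1+a[0]*d1,o2+a[1]*d2; return (p+q)/2,np.linalg.norm(p-q)
def proj(c,X):
    p=c["camera_matrix"]@(c["R"]@X+c["t"]); return p[:2]/p[2]
def blobs(c,box,f,minA=3):
    u0,v0,u1,v1=box; im=c["pixels"][v0:v1,u0:u1]; k=4
    im=cv2.resize(im,None,fx=k,fy=k,interpolation=cv2.INTER_CUBIC).astype(int)
    m=f(im).astype(np.uint8); n,l,st,ce=cv2.connectedComponentsWithStats(m)
    return [(((ce[i]+.5)/k-.5+[u0,v0]),st[i][4]/k/k,(l==i)) for i in range(1,n) if st[i][4]/k/k>minA]
E
python3 - <<'E'
from h import *
T,S=load("top0"),load("side0")
br=lambda lo:(lambda im:(im.min(2)>lo)&(im.max(2)-im.min(2)<60))
for n,c,b in(("T",T,(275,160,315,212)),("S",S,(246,178,302,226))):
    for lo in(120,150):
        print(n,lo,"bolts/axle",[(p,round(a,1)) for p,a,_ in blobs(c,b,br(lo))])
for n,c,b in(("T",T,(194,190,228,232)),("S",S,(198,245,245,298))):
    for lo in(120,):
        for p,a,m in blobs(c,b,br(lo)):
            ys,xs=np.nonzero(m); print(n,"clip",p,a,"u",xs.min()/4+b[0],xs.max()/4+b[0],"v",ys.min()/4+b[1],ys.max()/4+b[1])
for n,c,b,z in(("T",T,(355,200,399,244),.03),("S",S,(338,157,380,197),.03)):
    for p,a,m in blobs(c,b,lambda im:im.max(2)<65,60):
        k=cv2.findContours(m.astype(np.uint8),0,1)[0]; k=max(k,key=cv2.contourArea)
        print(n,"tyre",p,a,cv2.fitEllipse(cv2.convexHull(k)), np.array(cv2.fitEllipse(cv2.convexHull(k))[0])/4+b[:2])
    for lo in(110,130,150): print(n,lo,"washer",[(p,round(a,1)) for p,a,_ in blobs(c,(b[0]+8,b[1]+4,b[2]-12,b[3]-14),br(lo))])
m=(lambda im:(im[...,2]>im[...,0]+60))
for n,c,b in(("T",T,(285,120,310,175)),("S",S,(225,155,270,198))):
    for p,a,k in blobs(c,b,m,20):
        ct=max(cv2.findContours(k.astype(np.uint8),0,1)[0],key=cv2.contourArea); print(n,"tube",p,a,cv2.minAreaRect(ct))
E
```

```text
T 120 bolts/axle [(array([284.6523, 171.9047]), np.float64(38.9)), (array([304.9515, 173.5925]), np.float64(39.4)), (array([294.7229, 182.997 ]), np.float64(28.6)), (array([282.4169, 200.9737]), np.float64(41.0)), (array([302.9263, 202.643 ]), np.float64(42.6))]
T 150 bolts/axle [(array([284.6816, 171.8372]), np.float64(30.6)), (array([304.9946, 173.5781]), np.float64(32.0)), (array([294.6345, 182.8133]), np.float64(19.8)), (array([282.6621, 200.8813]), np.float64(29.9)), (array([302.9904, 202.6646]), np.float64(35.9))]
S 120 bolts/axle [(array([273.2426, 187.0903]), np.float64(37.9)), (array([256.0337, 199.641 ]), np.float64(40.1)), (array([292.3084, 206.9619]), np.float64(42.4)), (array([275.7784, 218.0377]), np.float64(43.5))]
S 150 bolts/axle [(array([273.9496, 185.8846]), np.float64(17.8)), (array([255.999 , 199.4628]), np.float64(24.6)), (array([292.5314, 206.6615]), np.float64(27.4)), (array([275.7225, 217.9541]), np.float64(27.2))]
T clip [202.8127 213.04  ] 112.5625 u 198.0 207.25 v 196.0 229.25
S clip [220.1823 271.4378] 223.625 u 205.5 233.25 v 256.5 285.25
T tyre [375.888
[... 925 characters left out ...]
), 95.26496887207031) [358.4494 177.146 ]
S 110 washer [(array([365.8244, 162.6606]), np.float64(14.5)), (array([360.3252, 169.9266]), np.float64(69.7)), (array([350.0101, 173.2197]), np.float64(10.1)), (array([364.9472, 177.8683]), np.float64(16.4))]
S 130 washer [(array([365.9024, 162.5214]), np.float64(13.1)), (array([360.0181, 170.371 ]), np.float64(31.6))]
S 150 washer [(array([365.992, 162.383]), np.float64(11.8))]
T tube [296.6017 149.9265] 337.625 ((48.56852722167969, 104.04061126708984), (39.755855560302734, 176.97767639160156), 4.085616588592529)
S tube [249.7608 178.4521] 275.9375 ((98.92607116699219, 93.81712341308594), (131.44216918945312, 37.49189376831055), 41.423667907714844)
```

Run:
```python
from h import *
T,S=load("top0"),load("side0")
tb=[(284.67,171.87),(304.97,173.58),(282.54,200.93),(302.96,202.65)]
B=np.array([plane(T,b,.012) for b in tb]);print("bolts top",B[:,:2],"centre",B.mean(0))
sb=[(256.0,199.55),(292.4,206.8),(275.75,218.0)]
Bs=np.array([plane(S,b,.012) for b in sb]);print("bolts side",Bs[:,:2],"centre",(Bs[0]+Bs[1])/2)
d=(B[0]+B[1]-B[2]-B[3]);e=B[0]+B[2]-B[1]-B[3];print("yaw x",np.degrees(np.arctan2(d[1],d[0])),np.degrees(np.arctan2(-e[0],e[1])))
print("axle top",tri(T,(294.67,182.9),S,(274.0,185.8)))
for z in(.076,.086,.096):
    c=B.mean(0)*1; c[2]=z; print(z,proj(T,c),proj(S,c))
print("wheel T",plane(T,(377.27,222.4),.025)," S",plane(S,(358.45,177.15),.017), "washer T z44",plane(T,(379.05,221.57),.040),plane(S,(360.2,170.1),.044))
# clip
p,a,m=max(blobs(T,(194,190,228,232),lambda im:(im.min(2)>110)&(im.max(2)-im.min(2)<60)),key=lambda x:x[1])
ys=np.unique(np.nonzero(m)[0]); R=[];L=[]
for y in ys:
    x=np.nonzero(m[y])[0]; v=(y+.5)/4-.5+190; w=x.max()-x.min()
    R.append(((x.max()+1)/4-.5+194,v,(x.min())/4-.5+194))
R=np.array(R)
print(R[::6])
s=(R[:,1]>198)&(R[:,1]<224)
P=np.array([plane(T,q[:2],.0425) for q in R[s]]); k=np.polyfit(P[:,0],P[:,1],1);print("leg -y edge slope",k,np.degrees(np.arctan(k[0])))
print("tip",plane(T,(R[0,0]-.8,R[0,1]-.1),.0425),"bend end",plane(T,(202,R[-1,1]),.0425))
```

```text
bolts top [[ 0.6367  0.0543]
 [ 0.6324 -0.0049]
 [ 0.5512  0.0594]
 [ 0.5469  0.0003]] centre [0.5918 0.0273 0.012 ]
bolts side [[ 0.636   0.0529]
 [ 0.5472 -0.0008]
 [ 0.5507  0.0587]] centre [0.5916 0.0261 0.012 ]
yaw x -3.428703097616957 -4.142644930719521
axle top (array([0.5909, 0.0264, 0.0836]), np.float64(0.0012976560072190887))
0.076 [294.41   183.2542] [273.3175 187.6968]
0.086 [294.514  182.5952] [273.2535 185.1332]
0.096 [294.62   181.9241] [273.1886 182.5362]
wheel T [ 0.4912 -0.2112  0.025 ]  S [ 0.4905 -0.2118  0.017 ] washer T z44 [ 0.4923 -0.2127  0.04  ] [ 0.4905 -0.2142  0.044 ]
[[206.25  195.625 206.   ]
 [207.    197.125 199.75 ]
 [207.    198.625 200.   ]
 [207.    200.125 200.75 ]
 [206.75  201.625 201.5  ]
 [206.75  203.125 202.   ]
 [206.5   204.625 202.   ]
 [206.5   206.125 200.75 ]
 [206.5   207.625 200.75 ]
 [206.25  209.125 200.75 ]
 [206.25  210.625 201.5  ]
 [206.    212.125 201.5  ]
 [206.    213.625 200.25 ]
 [206.    215.125 198.75 ]
 [206.25  216.625 198.25 ]
 [205.75  218.125 198.   ]
 [205.5   219.625 198.   ]
 [205.25  221.125 197.75 ]
 [205.25  222.625 197.5  ]
 [205.25  224.125 197.5  ]
 [205.    225.625 197.5  ]
 [204.25  227.125 198.   ]
 [202.5   228.625 200.   ]]
leg -y edge slope [-0.038   0.2936] -2.177941886938598
tip [0.5596 0.2774 0.0425] bend end [0.4651 0.2842 0.0425]
```

Axle is at (0.591, 0.027) with yaw about -3.8° and its top near 84 mm. The wheel is at (0.491, -0.2125), and the clip eye at (0.4835, 0.286) with yaw -2.2°. Now I move above the wheel, aligning the tool with the world axes on the way.

>>> {"method": "servo_tool", "body": {
  "commands": [
    [[0,-36,23,0,0,0,0.09],[0,-72,46,0,0,0,0.18],[0,-108,69,0,0,0,0.27],[0,-144,92,0,0,0,0.36],[0,-180,114,0,0,0,0.429]]
  ]
}}

```text
time_s: 0.6
tcp_pos: [0.3765, -0.3882, 0.2108]
ee_rot: [[-1.0, 0.004, -0.001], [0.004, 1.0, 0.001], [0.001, 0.001, -1.0]]
wrist_force: [0.9, -0.1, 0.6]
gripper_width: 0.999
gripper_force: 0.0
```

>>> {"method": "servo_tool", "body": {
  "commands": [
    [[0,-25,38,20,0,0,0],[0,-50,76,45,0,0,0],[0,-75,114,70,0,0,0],[0,-100,152,95,0,0,0],[0,-115,177,110,0,0,0]]
  ]
}}

```text
time_s: 1.1
tcp_pos: [0.4914, -0.2107, 0.0995]
ee_rot: [[-1.0, -0.001, -0.002], [-0.001, 1.0, 0.0], [0.002, 0.0, -1.0]]
wrist_force: [-0.1, -0.1, 0.2]
gripper_width: 0.997
gripper_force: 0.0
```

>>> {"method": "servo_tool", "body": {
  "commands": [
    [[0,0,0,0,0,0,0],[0,0,0,0,0,0,0],[0,0,0,0,0,0,0],[0,0,0,0,0,0,0],[0,0,0,0,0,0,0]]
  ]
}}

```text
time_s: 1.6
tcp_pos: [0.491, -0.2138, 0.1018]
ee_rot: [[-1.0, 0.002, 0.001], [0.002, 1.0, -0.0], [-0.001, -0.0, -1.0]]
wrist_force: [0.3, 0.2, 0.5]
gripper_width: 1.001
gripper_force: 0.0
```

>>> {"method": "servo_tool", "body": {
  "commands": [
    [[0,0,0,20,0,0,0],[0,0,0,40,0,0,0],[0,0,0,52,0,0,0],[0,0,0,57,0,0,0],[0,0,0,57,0,0,0]]
  ]
}}

```text
time_s: 2.1
tcp_pos: [0.491, -0.2132, 0.0438]
ee_rot: [[-1.0, 0.001, -0.001], [0.001, 1.0, -0.0], [0.001, -0.0, -1.0]]
wrist_force: [-0.2, 0.3, -0.3]
gripper_width: 1.002
gripper_force: 0.0
```

>>> {"method": "servo_tool", "body": {
  "commands": [
    [[0.5,0,0,0,0,0,0],[1,0,0,0,0,0,0],[1,0,0,0,0,0,0],[1,0,0,0,0,0,0],[1,0,0,0,0,0,0]]
  ]
}}

```text
time_s: 2.6
tcp_pos: [0.4913, -0.2129, 0.0444]
ee_rot: [[-1.0, 0.0, 0.001], [0.0, 1.0, -0.0], [-0.001, -0.0, -1.0]]
wrist_force: [0.7, -0.4, 0.8]
gripper_width: 0.632
gripper_force: 0.0
```

>>> {"method": "servo_tool", "body": {
  "commands": [
    [[1,0,0,0,0,0,0],[1,0,0,0,0,0,0],[1,0,0,0,0,0,0],[1,0,0,0,0,0,0],[1,0,0,0,0,0,0]]
  ]
}}

```text
time_s: 3.1
tcp_pos: [0.4912, -0.2129, 0.0441]
ee_rot: [[-1.0, 0.0, -0.0], [0.0, 1.0, 0.0], [0.0, 0.0, -1.0]]
wrist_force: [-0.4, -0.6, -0.5]
gripper_width: 0.175
gripper_force: 0.0
```

Run:
```python
from station import r
import cv2,numpy as np
o=[]
for n,(u,v) in(("side",(358,170)),("top",(377,215))):
    c=r.capture(n); np.savez(f"{n}1.npz",**c); o.append(cv2.resize(c["pixels"][v-45:v+45,u-45:u+45,::-1],(400,400),interpolation=cv2.INTER_CUBIC))
cv2.imwrite("pics/c2.png",np.hstack(o)); s=r.sense(); print(s["gripper_width"],s["gripper_force"],s["tcp_pos"])
```

```text
0.08456879758472868 0.0 [ 0.49120254 -0.2128925   0.04411209]
```

View pics/c2.png

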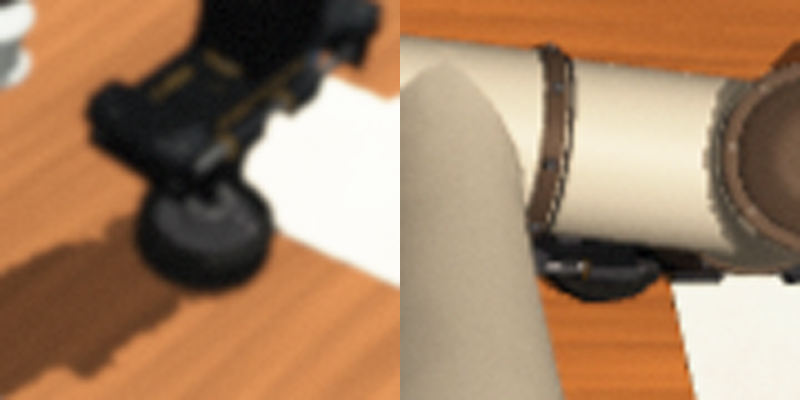

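Run:
```python
from h import *
S=load("side1");S0=load("side0")
o=[]
for c in(S,S0):
    im=cv2.resize(c["pixels"][130:200,323:393,::-1],(560,560),interpolation=cv2.INTER_CUBIC)[:, 80:480].copy()
    if c is S:
        for z,col in((.033,(0,0,255)),(.044,(0,255,0)),(.052,(255,255,0))):
            p=(proj(c,np.array([.4912,-.2129,z]))-[323,130]+.5)*8-[80,0]; cv2.circle(im,tuple(int(v) for v in p),4,col,-1)
    for z,R,col in((.044,.017,(0,255,255)),(.03,.045,(255,0,255))):
        q=[tuple(((proj(c,np.array([.4912+R*np.cos(a),-.2129+R*np.sin(a),z]))-[323,130]+.5)*8-[80,0]).astype(int)) for a in np.linspace(0,6.283,24)]
        for a in q: cv2.circle(im,(int(a[0]),int(a[1])),1,col,-1)
    o.append(im)
cv2.imwrite("pics/c3.png",np.hstack(o))
```

```text
(no output)
```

View pics/c3.png

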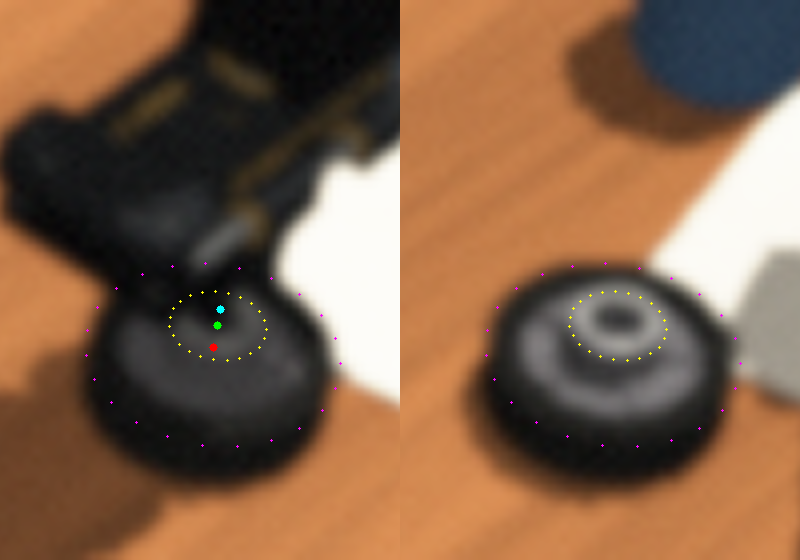

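>>> {"method": "servo_tool", "body": {
  "commands": [
    [[1,0,0,0,0,0,0],[1,0,0,0,0,0,0],[1,0,0,0,0,0,0],[1,0,0,0,0,0,0],[1,0,0,0,0,0,0]]
  ]
}}

```text
time_s: 3.7
tcp_pos: [0.4912, -0.2129, 0.0442]
ee_rot: [[-1.0, 0.0, 0.0], [0.0, 1.0, -0.0], [-0.0, -0.0, -1.0]]
wrist_force: [0.3, 0.1, -0.2]
gripper_width: 0.009
gripper_force: 0.0
```

>>> {"method": "servo_tool", "body": {
  "commands": [
    [[1,0,0,-15,0,0,0],[1,0,0,-40,0,0,0],[1,0,0,-60,0,0,0],[1,0,0,-60,0,0,0],[0.6,0,0,-60,0,0,0]]
  ]
}}

```text
time_s: 4.2
tcp_pos: [0.4911, -0.2128, 0.1042]
ee_rot: [[-1.0, 0.001, 0.001], [0.001, 1.0, 0.0], [-0.001, 0.0, -1.0]]
wrist_force: [-0.2, -0.2, -0.6]
gripper_width: 0.041
gripper_force: 0.0
```

>>> {"method": "servo_tool", "body": {
  "commands": [
    [[0.6,0,0,0,0,0,0],[0.6,0,0,0,0,0,0],[0.6,0,0,0,0,0,0],[0.6,0,0,0,0,0,0],[0.6,0,0,0,0,0,0]]
  ]
}}

```text
time_s: 4.7
tcp_pos: [0.4911, -0.2129, 0.1039]
ee_rot: [[-1.0, 0.0, -0.001], [0.0, 1.0, 0.0], [0.001, 0.0, -1.0]]
wrist_force: [0.4, 0.9, -0.0]
gripper_width: 0.388
gripper_force: 0.0
```

Run:
```python
from station import r
from h import *
c=r.capture("side"); s=r.sense(); print(s["tcp_pos"],s["gripper_width"])
p0=proj(c,s["tcp_pos"]); u,v=(int(p0[0])-35,int(p0[1])-35)
im=cv2.resize(c["pixels"][v:v+70,u:u+70,::-1],(560,560),interpolation=cv2.INTER_CUBIC)
im=cv2.convertScaleAbs(im,alpha=2.2,beta=10)
w=s["gripper_width"]*.0435
for dz,col in((-.011,(0,0,255)),(0,(0,255,0)),(.008,(255,255,0))):
  for dy in(-w,w):
    p=(proj(c,s["tcp_pos"]+[0,dy,dz])-[u,v]+.5)*8; cv2.circle(im,tuple(int(x) for x in p),3,col,-1)
cv2.imwrite("pics/c4.png",im)
```

```text
[ 0.4912 -0.2129  0.104 ] 0.39384105415432136
```

View pics/c4.png

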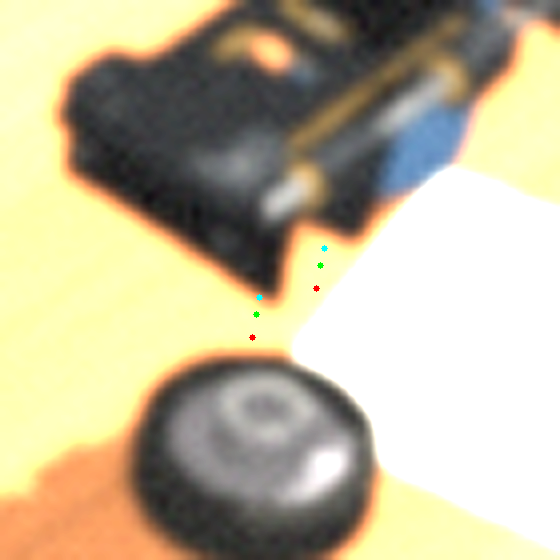

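The fingertips show higher than the stated tip position, by about 20 mm or more, so they closed above the boss. I'll feel for the tyre top with the fingers partly open.

>>> {"method": "servo_tool", "body": {
  "commands": [
    [[0.3,0,0,15,0,0,0],[0.3,0,0,35,0,0,0],[0.3,0,0,50,0,0,0],[0.3,0,0,60,0,0,0],[0.3,0,0,64,0,0,0]]
  ]
}}

```text
time_s: 5.25
tcp_pos: [0.4907, -0.2128, 0.0392]
ee_rot: [[-1.0, 0.0, -0.002], [0.0, 1.0, 0.0], [0.002, 0.0, -1.0]]
wrist_force: [-0.1, 0.4, 1.1]
gripper_width: 0.679
gripper_force: 0.0
```

>>> {"method": "servo_tool", "body": {
  "commands": [
    [[0.3,0,0,1,0,0,0],[0.3,0,0,2,0,0,0],[0.3,0,0,3,0,0,0],[0.3,0,0,4,0,0,0],[0.3,0,0,5,0,0,0]]
  ]
}}

```text
time_s: 5.75
tcp_pos: [0.4914, -0.2129, 0.0355]
ee_rot: [[-1.0, 0.0, 0.001], [0.0, 1.0, -0.0], [-0.001, -0.0, -1.0]]
wrist_force: [-0.3, -0.6, -0.7]
gripper_width: 0.698
gripper_force: 0.0
```

>>> {"method": "servo_tool", "body": {
  "commands": [
    [[0.3,0,0,1,0,0,0],[0.3,0,0,2,0,0,0],[0.3,0,0,3,0,0,0],[0.3,0,0,4,0,0,0],[0.3,0,0,5,0,0,0]]
  ]
}}

```text
time_s: 6.25
tcp_pos: [0.4912, -0.2129, 0.03]
ee_rot: [[-1.0, 0.0, -0.0], [0.0, 1.0, 0.0], [0.0, 0.0, -1.0]]
wrist_force: [0.3, 0.4, -0.1]
gripper_width: 0.703
gripper_force: 0.0
```

>>> {"method": "servo_tool", "body": {
  "commands": [
    [[0.3,0,0,1,0,0,0],[0.3,0,0,2,0,0,0],[0.3,0,0,3,0,0,0],[0.3,0,0,4,0,0,0],[0.3,0,0,4,0,0,0]]
  ]
}}

```text
time_s: 6.75
tcp_pos: [0.4911, -0.2129, 0.026]
ee_rot: [[-1.0, 0.0, -0.0], [0.0, 1.0, 0.0], [0.0, 0.0, -1.0]]
wrist_force: [-0.5, 1.0, 0.3]
gripper_width: 0.699
gripper_force: 0.0
```

>>> {"method": "servo_tool", "body": {
  "commands": [
    [[0.3,0,0,1,0,0,0],[0.3,0,0,2,0,0,0],[0.3,0,0,3,0,0,0],[0.3,0,0,3,0,0,0],[0.3,0,0,3,0,0,0]]
  ]
}}

```text
time_s: 7.25
tcp_pos: [0.4912, -0.2129, 0.0231]
ee_rot: [[-1.0, 0.0, -0.0], [0.0, 1.0, 0.0], [0.0, 0.0, -1.0]]
wrist_force: [0.6, 0.5, -0.2]
gripper_width: 0.699
gripper_force: 0.0
```

>>> {"method": "servo_tool", "body": {
  "commands": [
    [[0.6,0,0,0,0,0,0],[1,0,0,0,0,0,0],[1,0,0,0,0,0,0],[1,0,0,0,0,0,0],[1,0,0,0,0,0,0]]
  ]
}}

```text
time_s: 7.75
tcp_pos: [0.4912, -0.2129, 0.0232]
ee_rot: [[-1.0, 0.0, 0.0], [0.0, 1.0, -0.0], [-0.0, -0.0, -1.0]]
wrist_force: [-0.2, 0.6, 0.5]
gripper_width: 0.37
gripper_force: 30.0
```

>>> {"method": "servo_tool", "body": {
  "commands": [
    [[1,0,0,0,0,0,0],[1,0,0,0,0,0,0],[1,0,0,0,0,0,0],[1,0,0,0,0,0,0],[1,0,0,0,0,0,0]]
  ]
}}

```text
time_s: 8.25
tcp_pos: [0.4913, -0.2129, 0.0232]
ee_rot: [[-1.0, 0.0, 0.0], [0.0, 1.0, -0.0], [-0.0, -0.0, -1.0]]
wrist_force: [0.6, 0.2, 0.1]
gripper_width: 0.37
gripper_force: 30.0
```

The boss is gripped. Now I lift it and carry it over the axle.

>>> {"method": "servo_tool", "body": {
  "commands": [
    [[1,0,0,-12,0,0,0],[1,0,0,-35,0,0,0],[1,0,0,-65,0,0,0],[1,0,0,-95,0,0,0],[1,0,0,-110,0,0,0]]
  ]
}}

```text
time_s: 8.75
tcp_pos: [0.4921, -0.2131, 0.1362]
ee_rot: [[-1.0, -0.0, 0.004], [-0.0, 1.0, -0.001], [-0.004, -0.001, -1.0]]
wrist_force: [0.1, 0.2, -2.6]
gripper_width: 0.367
gripper_force: 30.0
```

>>> {"method": "servo_tool", "body": {
  "commands": [
    [[1,-10,24,0,0,0,0],[1,-25,60,0,0,0,0],[1,-42,100,0,0,0,0],[1,-59,140,0,0,0,0],[1,-76,180,0,0,0,0]]
  ]
}}

```text
time_s: 9.25
tcp_pos: [0.5669, -0.0314, 0.1334]
ee_rot: [[-1.0, 0.001, -0.001], [0.001, 1.0, 0.0], [0.001, 0.0, -1.0]]
wrist_force: [0.2, -0.8, -2.0]
gripper_width: 0.371
gripper_force: 30.0
```

>>> {"method": "servo_tool", "body": {
  "commands": [
    [[1,-14,34,0,0,0,0],[1,-20,50,0,0,0,0],[1,-24,59,0,0,0,0],[1,-24,59,0,0,0,0],[1,-24,59,0,0,0,0]]
  ]
}}

```text
time_s: 9.75
tcp_pos: [0.5904, 0.025, 0.1329]
ee_rot: [[-1.0, 0.001, -0.001], [0.001, 1.0, -0.0], [0.001, -0.0, -1.0]]
wrist_force: [-0.0, 0.7, -3.2]
gripper_width: 0.369
gripper_force: 30.0
```

Run:
```python
from station import r
from h import *
o=[]
s=r.sense(); print(s["tcp_pos"],s["gripper_width"],s["wrist_force"])
for n in("side","top"):
    c=r.capture(n); np.savez(n+"2.npz",**c)
    p=proj(c,s["tcp_pos"]); u,v=int(p[0])-35,int(p[1])-25
    o.append(cv2.resize(c["pixels"][v:v+70,u:u+70,::-1],(400,400),interpolation=cv2.INTER_CUBIC))
cv2.imwrite("pics/c5.png",cv2.convertScaleAbs(np.hstack(o),alpha=1.8))
```

```text
[0.5904 0.025  0.1329] 0.36881284474987924 [-0.0461  0.6537 -3.1772]
```

View pics/c5.png

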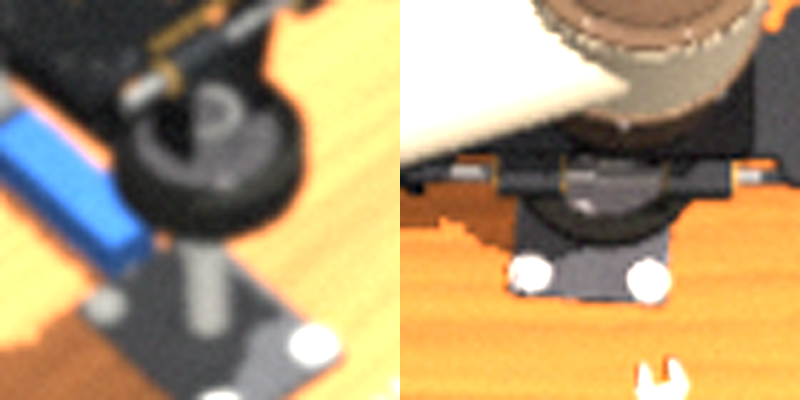

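>>> {"method": "servo_tool", "body": {
  "commands": [
    [[1,-1,1.5,3,0,0,0],[1,-1,1.5,8,0,0,0],[1,-1,1.5,13,0,0,0],[1,-1,1.5,16,0,0,0],[1,-1,1.5,18,0,0,0]]
  ]
}}

```text
time_s: 10.35
tcp_pos: [0.592, 0.0275, 0.1145]
ee_rot: [[-1.0, 0.0, -0.001], [0.0, 1.0, -0.0], [0.001, -0.0, -1.0]]
wrist_force: [0.6, -0.1, -4.0]
gripper_width: 0.369
gripper_force: 30.0
```

>>> {"method": "servo_tool", "body": {
  "commands": [
    [[1,0,0,2,0,0,0],[1,0,0,4,0,0,0],[1,0,0,6,0,0,0],[1,0,0,8,0,0,0],[1,0,0,10,0,0,0]]
  ]
}}

```text
time_s: 10.85
tcp_pos: [0.5923, 0.0276, 0.1051]
ee_rot: [[-1.0, 0.0, 0.0], [0.0, 1.0, 0.0], [-0.0, 0.0, -1.0]]
wrist_force: [0.4, -0.6, -3.1]
gripper_width: 0.371
gripper_force: 30.0
```

>>> {"method": "servo_tool", "body": {
  "commands": [
    [[1,0,0,1,0,0,0],[1,0,0,2,0,0,0],[1,0,0,3,0,0,0],[1,0,0,4,0,0,0],[1,0,0,5,0,0,0]]
  ]
}}

```text
time_s: 11.35
tcp_pos: [0.5921, 0.0275, 0.1001]
ee_rot: [[-1.0, 0.0, -0.0], [0.0, 1.0, -0.0], [0.0, -0.0, -1.0]]
wrist_force: [-1.1, 0.2, -2.7]
gripper_width: 0.369
gripper_force: 30.0
```

>>> {"method": "servo_tool", "body": {
  "commands": [
    [[1,0.5,-0.7,1,0,0,0],[1,0.5,-0.7,2,0,0,0],[1,0.5,-0.7,3,0,0,0],[1,0.5,-0.7,4,0,0,0],[1,0.5,-0.7,5,0,0,0]]
  ]
}}

```text
time_s: 11.85
tcp_pos: [0.5917, 0.0269, 0.095]
ee_rot: [[-1.0, 0.0, -0.0], [0.0, 1.0, -0.0], [0.0, -0.0, -1.0]]
wrist_force: [0.3, 0.0, -2.7]
gripper_width: 0.367
gripper_force: 30.0
```

>>> {"method": "servo_tool", "body": {
  "commands": [
    [[1,0,0,1,0,0,0],[1,0,0,2,0,0,0],[1,0,0,3,0,0,0],[1,0,0,4,0,0,0],[1,0,0,5,0,0,0]]
  ]
}}

```text
time_s: 12.35
tcp_pos: [0.5918, 0.0269, 0.0901]
ee_rot: [[-1.0, 0.0, -0.0], [0.0, 1.0, 0.0], [0.0, 0.0, -1.0]]
wrist_force: [-1.2, 0.4, -3.1]
gripper_width: 0.368
gripper_force: 30.0
```

>>> {"method": "servo_tool", "body": {
  "commands": [
    [[1,0,0,3,0,0,0],[1,0,0,6,0,0,0],[1,0,0,9,0,0,0],[1,0,0,12,0,0,0],[1,0,0,15,0,0,0]]
  ]
}}

```text
time_s: 12.85
tcp_pos: [0.5916, 0.0269, 0.0748]
ee_rot: [[-1.0, 0.0, -0.0], [0.0, 1.0, -0.0], [0.0, -0.0, -1.0]]
wrist_force: [-1.1, 0.8, -3.5]
gripper_width: 0.367
gripper_force: 30.0
```

>>> {"method": "servo_tool", "body": {
  "commands": [
    [[1,0,0,3,0,0,0],[1,0,0,6,0,0,0],[1,0,0,9,0,0,0],[1,0,0,12,0,0,0],[1,0,0,15,0,0,0]]
  ]
}}

```text
time_s: 13.35
tcp_pos: [0.5915, 0.0269, 0.0599]
ee_rot: [[-1.0, 0.0, -0.001], [0.0, 1.0, -0.0], [0.001, -0.0, -1.0]]
wrist_force: [-2.2, 0.7, -2.4]
gripper_width: 0.367
gripper_force: 30.0
```

>>> {"method": "servo_tool", "body": {
  "commands": [
    [[1,0,0,3,0,0,0],[1,0,0,6,0,0,0],[1,0,0,9,0,0,0],[1,0,0,12,0,0,0],[1,0,0,15,0,0,0]]
  ]
}}

```text
time_s: 13.85
tcp_pos: [0.5914, 0.0269, 0.0448]
ee_rot: [[-1.0, 0.0, -0.001], [0.0, 1.0, -0.0], [0.001, -0.0, -1.0]]
wrist_force: [-4.2, 0.5, -2.8]
gripper_width: 0.37
gripper_force: 30.0
```

>>> {"method": "servo_tool", "body": {
  "commands": [
    [[1,0,0,1,0,0,0],[1,0,0,2,0,0,0],[1,0,0,3,0,0,0],[1,0,0,4,0,0,0],[1,0,0,5,0,0,0]]
  ]
}}

```text
time_s: 14.35
tcp_pos: [0.5914, 0.0268, 0.0401]
ee_rot: [[-1.0, 0.0, -0.001], [0.0, 1.0, -0.0], [0.001, -0.0, -1.0]]
wrist_force: [-5.3, 1.2, -1.1]
gripper_width: 0.368
gripper_force: 30.0
```

>>> {"method": "servo_tool", "body": {
  "commands": [
    [[1,0.5,0,1,0,0,0],[1,1,0,2,0,0,0],[1,1,0,2.5,0,0,0],[1,1,0,3,0,0,0],[1,1,0,3,0,0,0]]
  ]
}}

```text
time_s: 14.85
tcp_pos: [0.5913, 0.0269, 0.0373]
ee_rot: [[-1.0, 0.0, 0.001], [0.0, 1.0, 0.0], [-0.001, 0.0, -1.0]]
wrist_force: [-0.8, -0.3, -1.8]
gripper_width: 0.368
gripper_force: 30.0
```

>>> {"method": "servo_tool", "body": {
  "commands": [
    [[1,0,0,0.5,0,0,0],[1,0,0,1,0,0,0],[1,0,0,1.5,0,0,0],[1,0,0,1.5,0,0,0],[1,0,0,1.5,0,0,0]]
  ]
}}

```text
time_s: 15.35
tcp_pos: [0.5914, 0.0269, 0.037]
ee_rot: [[-1.0, -0.0, 0.002], [-0.0, 1.0, -0.0], [-0.002, -0.0, -1.0]]
wrist_force: [-3.6, -0.7, 5.5]
gripper_width: 0.373
gripper_force: 30.0
```

The wheel is seated. Now I release it, go up, and travel to the clip.

>>> {"method": "servo_tool", "body": {
  "commands": [
    [[0.4,0,0,-0.5,0,0,0],[0.4,0,0,-0.5,0,0,0],[0.4,0,0,-0.5,0,0,0],[0.4,0,0,-0.5,0,0,0],[0.4,0,0,-0.5,0,0,0]]
  ]
}}

```text
time_s: 15.85
tcp_pos: [0.591, 0.0269, 0.036]
ee_rot: [[-1.0, 0.0, 0.0], [0.0, 1.0, 0.0], [-0.0, 0.0, -1.0]]
wrist_force: [0.5, 0.1, -0.3]
gripper_width: 0.594
gripper_force: 0.0
```

>>> {"method": "servo_tool", "body": {
  "commands": [
    [[0.4,0,0,-10,0,0,0],[0.4,0,0,-35,0,0,0],[0.4,0,0,-70,0,0,0],[0.4,0,0,-100,0,0,0],[0.4,0,0,-110,0,0,0]]
  ]
}}

```text
time_s: 16.35
tcp_pos: [0.593, 0.0273, 0.1508]
ee_rot: [[-1.0, -0.001, 0.008], [-0.001, 1.0, 0.001], [-0.008, 0.001, -1.0]]
wrist_force: [-0.2, 0.1, -0.9]
gripper_width: 0.594
gripper_force: 0.0
```

>>> {"method": "servo_tool", "body": {
  "commands": [
    [[0.4,16,36,0,0,0,0.01],[0.4,33,78,0,0,0,0.02],[0.4,50,120,0,0,0,0.038],[0.4,67,160,0,0,0,0.038],[0.4,80,195,0,0,0,0.038]]
  ]
}}

```text
time_s: 16.85
tcp_pos: [0.5094, 0.2234, 0.146]
ee_rot: [[-0.999, 0.038, -0.001], [0.038, 0.999, -0.0], [0.001, -0.0, -1.0]]
wrist_force: [1.2, -0.4, 0.3]
gripper_width: 0.6
gripper_force: 0.0
```

>>> {"method": "servo_tool", "body": {
  "commands": [
    [[0.4,10,30,15,0,0,0],[0.4,20,50,35,0,0,0],[0.4,28,63,55,0,0,0],[0.4,28,63,65,0,0,0],[0.4,28,63,65,0,0,0]]
  ]
}}

```text
time_s: 17.35
tcp_pos: [0.4842, 0.285, 0.0794]
ee_rot: [[-0.999, 0.038, -0.003], [0.038, 0.999, -0.003], [0.003, -0.003, -1.0]]
wrist_force: [0.1, -1.4, -0.1]
gripper_width: 0.597
gripper_force: 0.0
```

>>> {"method": "servo_tool", "body": {
  "commands": [
    [[0.4,2.5,0.5,5,0,0,0],[0.4,2.5,0.5,15,0,0,0],[0.4,2.5,0.5,25,0,0,0],[0.4,2.5,0.5,35,0,0,0],[0.4,2.5,0.5,40,0,0,0]]
  ]
}}

```text
time_s: 17.85
tcp_pos: [0.4824, 0.2858, 0.0398]
ee_rot: [[-0.999, 0.039, -0.001], [0.039, 0.999, -0.001], [0.001, -0.001, -1.0]]
wrist_force: [-0.3, -0.4, -0.5]
gripper_width: 0.6
gripper_force: 0.0
```

>>> {"method": "servo_tool", "body": {
  "commands": [
    [[0.4,0,0,5,0,0,0],[0.4,0,0,10,0,0,0],[0.4,0,0,15,0,0,0],[0.4,0,0,20,0,0,0],[0.4,0,0,20,0,0,0]]
  ]
}}

```text
time_s: 18.35
tcp_pos: [0.4824, 0.2862, 0.0204]
ee_rot: [[-0.999, 0.038, -0.001], [0.038, 0.999, -0.001], [0.001, -0.001, -1.0]]
wrist_force: [-1.2, -0.4, 0.8]
gripper_width: 0.601
gripper_force: 0.0
```

Run:
```python
from station import r
from h import *
c=r.capture("side"); s=r.sense(); print(s["tcp_pos"],s["gripper_width"],s["wrist_force"]); np.savez("side3.npz",**c)
u,v=185,235
im=cv2.resize(c["pixels"][v:v+60,u:u+80,::-1],(800,600),interpolation=cv2.INTER_CUBIC)
cv2.imwrite("pics/c6.png",cv2.convertScaleAbs(im,alpha=1.6))
```

```text
[0.4826 0.2864 0.0208] 0.5977178964697891 [-0.3815  0.1455 -0.3133]
```

View pics/c6.png

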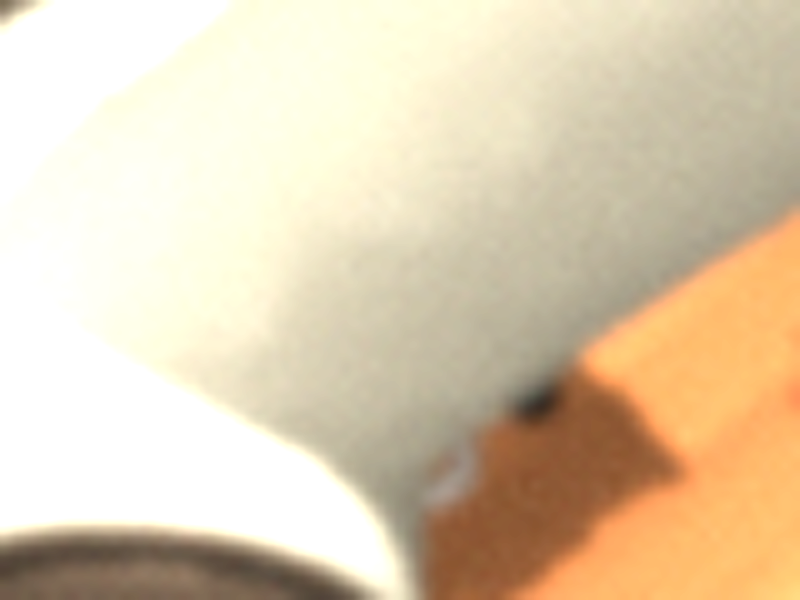

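The arm hides most of it, but the clip's bend at (455,480) and the -y fingertip at (538,400) straddle as intended. Closing.

>>> {"method": "servo_tool", "body": {
  "commands": [
    [[0.6,0.5,-0.5,0,0,0,0],[0.8,0.5,-0.5,0,0,0,0],[0.9,0.5,-0.5,0,0,0,0],[1,0.5,-0.5,0,0,0,0],[1,0.5,-0.5,0,0,0,0]]
  ]
}}

```text
time_s: 18.9
tcp_pos: [0.4823, 0.2861, 0.0213]
ee_rot: [[-0.999, 0.038, 0.0], [0.038, 0.999, 0.0], [-0.0, 0.0, -1.0]]
wrist_force: [-0.4, -0.6, 0.6]
gripper_width: 0.24
gripper_force: 30.1
```

>>> {"method": "servo_tool", "body": {
  "commands": [
    [[1,0,0,0,0,0,0],[1,0,0,0,0,0,0],[1,0,0,0,0,0,0],[1,0,0,0,0,0,0],[1,0,0,0,0,0,0]]
  ]
}}

```text
time_s: 19.4
tcp_pos: [0.4823, 0.2861, 0.0212]
ee_rot: [[-0.999, 0.038, 0.0], [0.038, 0.999, 0.0], [-0.0, 0.0, -1.0]]
wrist_force: [0.2, -0.4, 0.8]
gripper_width: 0.238
gripper_force: 30.0
```

The clip is gripped by its eye (21 mm opening), with the wire 21.3 mm below the TCP height reading. Now I lift it and carry it towards the axle, where I'll touch the leg lightly on the axle's top to find the hole height.

>>> {"method": "servo_tool", "body": {
  "commands": [
    [[1,0,0,-5,0,0,0],[1,0,0,-25,0,0,0],[1,0,0,-55,0,0,0],[1,0,0,-85,0,0,0],[1,0,0,-100,0,0,0]]
  ]
}}

```text
time_s: 19.9
tcp_pos: [0.4833, 0.2868, 0.1243]
ee_rot: [[-0.999, 0.038, 0.003], [0.038, 0.999, 0.003], [-0.003, 0.003, -1.0]]
wrist_force: [0.1, -1.0, -0.6]
gripper_width: 0.233
gripper_force: 30.0
```

>>> {"method": "servo_tool", "body": {
  "commands": [
    [[1,-5,-30,0,0,0,0.01],[1,-15,-70,0,0,0,0.028],[1,-25,-110,0,0,0,0.028],[1,-35,-150,0,0,0,0.028],[1,-45,-185,0,0,0,0.028]]
  ]
}}

```text
time_s: 20.4
tcp_pos: [0.5199, 0.0976, 0.1215]
ee_rot: [[-0.998, 0.066, -0.0], [0.066, 0.998, 0.0], [0.0, 0.0, -1.0]]
wrist_force: [0.2, 0.3, -1.2]
gripper_width: 0.242
gripper_force: 30.0
```

>>> {"method": "servo_tool", "body": {
  "commands": [
    [[1,-4,-16,0,0,0,0],[1,-8,-24,0,0,0,0],[1,-8,-26,0,0,0,0],[1,-8,-26,0,0,0,0],[1,-8,-26,0,0,0,0]]
  ]
}}

```text
time_s: 20.9
tcp_pos: [0.5263, 0.0738, 0.1211]
ee_rot: [[-0.998, 0.065, -0.0], [0.065, 0.998, 0.0], [0.0, 0.0, -1.0]]
wrist_force: [-0.0, -0.1, 0.4]
gripper_width: 0.242
gripper_force: 30.0
```

Run:
```python
from station import r
from h import *
s=r.sense(); print(s["tcp_pos"],s["ee_rot"],s["wrist_force"],s["gripper_width"])
o=[]
for n in("side","top"):
    c=r.capture(n); np.savez(n+"4.npz",**c)
    X=s["tcp_pos"]; c_=-s["ee_rot"][:,0]; n_=s["ee_rot"][:,1]
    tip=X+c_*.0777-n_*.0085+[0,0,.0213]; p=proj(c,tip); print(n,p)
    u,v=int(p[0])-30,int(p[1])-30
    im=cv2.resize(c["pixels"][v:v+60,u:u+60,::-1],(400,400),interpolation=cv2.INTER_CUBIC)
    for k in(.0,.0345,.055):
        q=(proj(c,tip-c_*k)-[u,v]+.5)*400/60; cv2.circle(im,(int(q[0]),int(q[1])),2,(0,0,255),-1)
    o.append(im)
cv2.imwrite("pics/c7.png",cv2.convertScaleAbs(np.hstack(o),alpha=1.5))
```

```text
[0.5263 0.0738 0.1211] [[-0.9979  0.065  -0.    ]
 [ 0.065   0.9979  0.0001]
 [ 0.0001  0.0001 -1.    ]] [-0.0392 -0.1395  0.3582] 0.24191082362137567
side [260.1793 174.2619]
top [282.4337 174.1146]
```

View pics/c7.png

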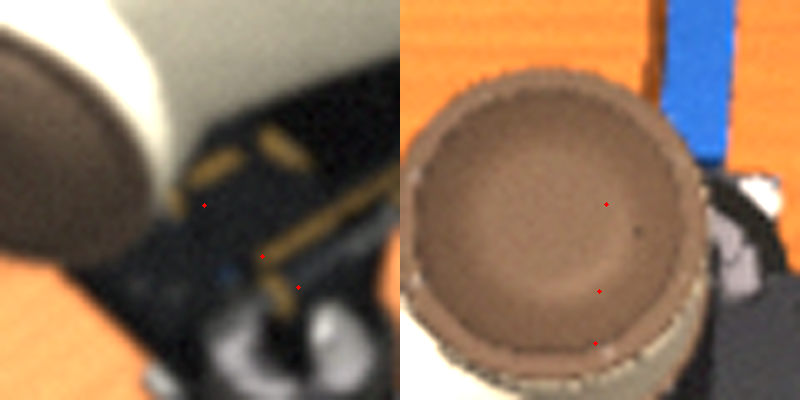

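>>> {"method": "servo_tool", "body": {
  "commands": [
    [[1,-10,-10,5,0,0,0],[1,-25,-24,15,0,0,0],[1,-36.5,-34,28,0,0,0],[1,-36.5,-34.3,40,0,0,0],[1,-36.5,-34.3,46,0,0,0]]
  ]
}}

```text
time_s: 21.5
tcp_pos: [0.5597, 0.0359, 0.0733]
ee_rot: [[-0.998, 0.067, -0.003], [0.067, 0.998, -0.001], [0.003, -0.001, -1.0]]
wrist_force: [-0.7, 0.2, 0.0]
gripper_width: 0.236
gripper_force: 30.0
```

>>> {"method": "servo_tool", "body": {
  "commands": [
    [[1,0,0,0.5,0,0,0],[1,0,0,1,0,0,0],[1,0,0,1.5,0,0,0],[1,0,0,2,0,0,0],[1,0,0,2,0,0,0]]
  ]
}}

```text
time_s: 22.0
tcp_pos: [0.5606, 0.0366, 0.0735]
ee_rot: [[-0.998, 0.066, 0.001], [0.066, 0.998, 0.0], [-0.001, 0.0, -1.0]]
wrist_force: [-0.2, -0.1, -0.7]
gripper_width: 0.236
gripper_force: 30.0
```

>>> {"method": "servo_tool", "body": {
  "commands": [
    [[1,0,0,0.5,0,0,0],[1,0,0,1,0,0,0],[1,0,0,1.5,0,0,0],[1,0,0,1.5,0,0,0],[1,0,0,1.5,0,0,0]]
  ]
}}

```text
time_s: 22.5
tcp_pos: [0.5605, 0.0363, 0.0716]
ee_rot: [[-0.998, 0.066, -0.0], [0.066, 0.998, -0.0], [0.0, -0.0, -1.0]]
wrist_force: [-0.4, -0.4, -0.1]
gripper_width: 0.242
gripper_force: 30.0
```

Leg bottom is now at about 90 mm. I continue in small steps.

>>> {"method": "servo_tool", "body": {
  "commands": [
    [[1,0,0,0.5,0,0,0],[1,0,0,1,0,0,0],[1,0,0,1.5,0,0,0],[1,0,0,1.5,0,0,0],[1,0,0,1.5,0,0,0]]
  ]
}}

```text
time_s: 23.0
tcp_pos: [0.5606, 0.0363, 0.0701]
ee_rot: [[-0.998, 0.066, 0.0], [0.066, 0.998, -0.0], [-0.0, -0.0, -1.0]]
wrist_force: [-0.7, 0.0, 0.0]
gripper_width: 0.236
gripper_force: 30.0
```

>>> {"method": "servo_tool", "body": {
  "commands": [
    [[1,0,0,0.5,0,0,0],[1,0,0,1,0,0,0],[1,0,0,1,0,0,0],[1,0,0,1,0,0,0],[1,0,0,1,0,0,0]]
  ]
}}

```text
time_s: 23.5
tcp_pos: [0.5606, 0.0364, 0.0692]
ee_rot: [[-0.998, 0.066, 0.0], [0.066, 0.998, 0.0], [-0.0, 0.0, -1.0]]
wrist_force: [1.0, 0.2, 0.5]
gripper_width: 0.24
gripper_force: 30.0
```

>>> {"method": "servo_tool", "body": {
  "commands": [
    [[1,0,0,0.5,0,0,0],[1,0,0,1,0,0,0],[1,0,0,1,0,0,0],[1,0,0,1,0,0,0],[1,0,0,1,0,0,0]]
  ]
}}

```text
time_s: 24.0
tcp_pos: [0.5606, 0.0364, 0.0682]
ee_rot: [[-0.998, 0.066, 0.0], [0.066, 0.998, 0.0], [-0.0, 0.0, -1.0]]
wrist_force: [0.1, 0.3, -0.7]
gripper_width: 0.233
gripper_force: 30.0
```

>>> {"method": "servo_tool", "body": {
  "commands": [
    [[1,0,0,0.5,0,0,0],[1,0,0,1,0,0,0],[1,0,0,1,0,0,0],[1,0,0,1,0,0,0],[1,0,0,1,0,0,0]]
  ]
}}

```text
time_s: 24.5
tcp_pos: [0.5605, 0.0363, 0.0671]
ee_rot: [[-0.998, 0.066, -0.0], [0.066, 0.998, -0.0], [0.0, -0.0, -1.0]]
wrist_force: [-0.1, -0.2, -0.1]
gripper_width: 0.237
gripper_force: 30.0
```

>>> {"method": "servo_tool", "body": {
  "commands": [
    [[1,0,0,0.5,0,0,0],[1,0,0,0.5,0,0,0],[1,0,0,0.7,0,0,0],[1,0,0,0.7,0,0,0],[1,0,0,0.7,0,0,0]]
  ]
}}

```text
time_s: 25.0
tcp_pos: [0.5605, 0.0363, 0.0664]
ee_rot: [[-0.998, 0.066, -0.0], [0.066, 0.998, -0.0], [0.0, -0.0, -1.0]]
wrist_force: [-0.0, -0.3, -0.1]
gripper_width: 0.238
gripper_force: 30.0
```

```bash
python3 -c "
from station import r
s=r.sense();print(s['tcp_pos'],s['wrist_force'],s['moment'])"
```

```text
[0.56051674 0.03634487 0.06642512] [-0.0392194  -0.27809069 -0.08174986] [-0.06284867 -0.0228573   0.06655913]
```

>>> {"method": "servo_tool", "body": {
  "commands": [
    [[1,0,0,0.3,0,0,0],[1,0,0,0.7,0,0,0],[1,0,0,0.7,0,0,0],[1,0,0,0.7,0,0,0],[1,0,0,0.7,0,0,0]]
  ]
}}

```text
time_s: 25.5
tcp_pos: [0.5605, 0.0363, 0.0658]
ee_rot: [[-0.998, 0.066, -0.0], [0.066, 0.998, -0.0], [0.0, -0.0, -1.0]]
wrist_force: [-1.0, 1.1, -0.0]
gripper_width: 0.239
gripper_force: 30.0
```

>>> {"method": "servo_tool", "body": {
  "commands": [
    [[1,0,0,0.3,0,0,0],[1,0,0,0.7,0,0,0],[1,0,0,0.7,0,0,0],[1,0,0,0.7,0,0,0],[1,0,0,0.7,0,0,0]]
  ]
}}

```text
time_s: 26.0
tcp_pos: [0.5605, 0.0364, 0.0651]
ee_rot: [[-0.998, 0.066, 0.0], [0.066, 0.998, 0.0], [-0.0, 0.0, -1.0]]
wrist_force: [0.6, 0.9, -0.2]
gripper_width: 0.24
gripper_force: 30.0
```

>>> {"method": "servo_tool", "body": {
  "commands": [
    [[1,0,0,0.3,0,0,0],[1,0,0,0.7,0,0,0],[1,0,0,0.7,0,0,0],[1,0,0,0.7,0,0,0],[1,0,0,0.7,0,0,0]]
  ]
}}

```text
time_s: 26.5
tcp_pos: [0.5605, 0.0364, 0.0643]
ee_rot: [[-0.998, 0.066, -0.0], [0.066, 0.998, -0.0], [0.0, -0.0, -1.0]]
wrist_force: [-0.2, -0.0, -1.2]
gripper_width: 0.24
gripper_force: 30.0
```

>>> {"method": "servo_tool", "body": {
  "commands": [
    [[1,0,0,0.3,0,0,0],[1,0,0,0.7,0,0,0],[1,0,0,0.7,0,0,0],[1,0,0,0.7,0,0,0],[1,0,0,0.7,0,0,0]]
  ]
}}

```text
time_s: 27.0
tcp_pos: [0.5606, 0.0364, 0.0638]
ee_rot: [[-0.998, 0.066, 0.0], [0.066, 0.998, 0.0], [-0.0, 0.0, -1.0]]
wrist_force: [0.1, -0.2, 0.2]
gripper_width: 0.24
gripper_force: 30.0
```

```bash
python3 -c "
from station import r
s=r.sense();print(s['tcp_pos'],s['wrist_force'],s['moment'])"
```

```text
[0.56063988 0.03637523 0.06381264] [ 0.05276702 -0.16001044  0.18138545] [-0.09814114  0.09267152 -0.03394381]
```

>>> {"method": "servo_tool", "body": {
  "commands": [
    [[1,0,0,0.3,0,0,0],[1,0,0,0.7,0,0,0],[1,0,0,0.7,0,0,0],[1,0,0,0.7,0,0,0],[1,0,0,0.7,0,0,0]]
  ]
}}

```text
time_s: 27.5
tcp_pos: [0.5607, 0.0364, 0.0632]
ee_rot: [[-0.998, 0.066, 0.0], [0.066, 0.998, 0.0], [-0.0, 0.0, -1.0]]
wrist_force: [-2.0, 0.1, 3.7]
gripper_width: 0.237
gripper_force: 30.0
```

>>> {"method": "servo_tool", "body": {
  "commands": [
    [[1,0,0,0.3,0,0,0],[1,0,0,0.7,0,0,0],[1,0,0,0.7,0,0,0],[1,0,0,0.7,0,0,0],[1,0,0,0.7,0,0,0]]
  ]
}}

```text
time_s: 28.0
tcp_pos: [0.5607, 0.0364, 0.0624]
ee_rot: [[-0.998, 0.066, 0.0], [0.066, 0.998, 0.0], [-0.0, 0.0, -1.0]]
wrist_force: [-0.9, 0.6, 4.9]
gripper_width: 0.238
gripper_force: 30.0
```

```bash
python3 -c "
from station import r
s=r.sense();print(s['tcp_pos'],s['wrist_force'],s['moment'])"
```

```text
[0.56074185 0.03638659 0.06239913] [-0.90561161  0.6165029   4.92602943] [-0.0209805   0.18008923 -0.04758043]
```

>>> {"method": "servo_tool", "body": {
  "commands": [
    [[1,0,0,-0.5,0,0,0],[1,0,0,-0.5,0,0,0],[1,0,0,-0.5,0,0,0],[1,0,0,-0.5,0,0,0],[1,0,0,-0.5,0,0,0]]
  ]
}}

```text
time_s: 28.5
tcp_pos: [0.5607, 0.0364, 0.0627]
ee_rot: [[-0.998, 0.066, 0.0], [0.066, 0.998, 0.0], [-0.0, 0.0, -1.0]]
wrist_force: [0.1, -0.3, 3.9]
gripper_width: 0.238
gripper_force: 30.0
```

>>> {"method": "servo_tool", "body": {
  "commands": [
    [[1,0,0,-0.5,0,0,0],[1,0,0,-0.5,0,0,0],[1,0,0,-0.5,0,0,0],[1,0,0,-0.5,0,0,0],[1,0,0,-0.5,0,0,0]]
  ]
}}

```text
time_s: 29.0
tcp_pos: [0.5606, 0.0364, 0.0631]
ee_rot: [[-0.998, 0.066, -0.0], [0.066, 0.998, 0.0], [0.0, 0.0, -1.0]]
wrist_force: [1.3, -0.3, 2.2]
gripper_width: 0.236
gripper_force: 30.0
```

>>> {"method": "servo_tool", "body": {
  "commands": [
    [[1,0,0,-0.4,0,0,0],[1,0,0,-0.4,0,0,0],[1,0,0,-0.4,0,0,0],[1,0,0,-0.4,0,0,0],[1,0,0,-0.4,0,0,0]]
  ]
}}

```text
time_s: 29.5
tcp_pos: [0.5602, 0.0363, 0.0634]
ee_rot: [[-0.998, 0.066, -0.001], [0.066, 0.998, -0.0], [0.001, -0.0, -1.0]]
wrist_force: [-0.5, -0.0, 1.2]
gripper_width: 0.235
gripper_force: 30.0
```

Contact is elastic and starts at TCP z ≈ 0.0636, so the axle's top is at 82 mm and the hole at 68 mm (TCP z ≈ 0.0471). I back off to the insertion start.

>>> {"method": "servo_tool", "body": {
  "commands": [
    [[1,0,0,-8,0,0,0],[1,20,0.5,-8,0,0,0],[1,45,1,-8,0,0,0],[1,62,1,-6,0,0,0],[1,66.5,1,0,0,0,0]]
  ]
}}

```text
time_s: 30.0
tcp_pos: [0.4928, 0.0417, 0.0642]
ee_rot: [[-0.998, 0.066, 0.0], [0.066, 0.998, 0.0], [-0.0, 0.0, -1.0]]
wrist_force: [0.8, 0.4, 0.2]
gripper_width: 0.241
gripper_force: 30.0
```

>>> {"method": "servo_tool", "body": {
  "commands": [
    [[1,0,0,5,0,0,0],[1,0,0,10,0,0,0],[1,0,0,14,0,0,0],[1,0,0,16.3,0,0,0],[1,0,0,16.3,0,0,0]]
  ]
}}

```text
time_s: 30.5
tcp_pos: [0.4943, 0.0416, 0.0467]
ee_rot: [[-0.998, 0.066, -0.001], [0.066, 0.998, -0.0], [0.001, -0.001, -1.0]]
wrist_force: [0.1, -0.4, -1.0]
gripper_width: 0.24
gripper_force: 30.0
```

>>> {"method": "servo_tool", "body": {
  "commands": [
    [[1,0,0,0,0,0,0],[1,0,0,0,0,0,0],[1,0,0,0,0,0,0],[1,0,0,0,0,0,0],[1,0,0,0,0,0,0]]
  ]
}}

```text
time_s: 31.0
tcp_pos: [0.4943, 0.0418, 0.0475]
ee_rot: [[-0.998, 0.066, 0.0], [0.066, 0.998, 0.0], [-0.0, 0.0, -1.0]]
wrist_force: [0.1, 0.2, -0.0]
gripper_width: 0.238
gripper_force: 30.0
```

Run:
```python
from station import r
from h import *
s=r.sense(); print(s["tcp_pos"],s["ee_rot"],s["wrist_force"])
c=r.capture("side"); np.savez("side5.npz",**c); c=r.capture("top"); np.savez("top5.npz",**c)
X=s["tcp_pos"]; c_=-s["ee_rot"][:,0]; n_=s["ee_rot"][:,1]
tip=X+c_*.0777-n_*.0085+[0,0,.0213]; print("tip",tip)
for n in("side5","top5"):
    c=load(n); print(n,proj(c,tip),proj(c,np.array([.591,.0267,.082])))
```

```text
[0.4943 0.0418 0.0475] [[-0.9978  0.0661  0.0002]
 [ 0.0661  0.9978  0.0001]
 [-0.0002  0.0001 -1.    ]] [ 0.0767  0.2172 -0.0183]
tip [0.5712 0.0282 0.0688]
side5 [278.4997 193.8644] [273.6541 186.2108]
top5 [293.9445 191.0718] [294.6844 183.1563]
```

>>> {"method": "servo_tool", "body": {
  "commands": [
    [[1,-2,0,0.3,0,0,0],[1,-4,0,0.3,0,0,0],[1,-6,0,0.3,0,0,0],[1,-8,0,0.3,0,0,0],[1,-8,0,0.3,0,0,0]]
  ]
}}

```text
time_s: 31.6
tcp_pos: [0.5026, 0.0412, 0.047]
ee_rot: [[-0.998, 0.066, 0.0], [0.066, 0.998, 0.0], [-0.0, 0.0, -1.0]]
wrist_force: [-0.2, -0.1, -0.9]
gripper_width: 0.235
gripper_force: 30.0
```

>>> {"method": "servo_tool", "body": {
  "commands": [
    [[1,-0.7,0,0,0,0,0],[1,-1.4,0,0,0,0,0],[1,-2.1,0,0,0,0,0],[1,-2.8,0,0,0,0,0],[1,-3,0,0,0,0,0]]
  ]
}}

```text
time_s: 32.1
tcp_pos: [0.5053, 0.041, 0.0471]
ee_rot: [[-0.998, 0.066, 0.0], [0.066, 0.998, 0.0], [-0.0, 0.0, -1.0]]
wrist_force: [0.1, 0.4, -1.2]
gripper_width: 0.235
gripper_force: 30.0
```

>>> {"method": "servo_tool", "body": {
  "commands": [
    [[1,-0.5,0,0,0,0,0],[1,-1,0,0,0,0,0],[1,-1.5,0,0,0,0,0],[1,-2,0,0,0,0,0],[1,-2,0,0,0,0,0]]
  ]
}}

```text
time_s: 32.6
tcp_pos: [0.5073, 0.0409, 0.047]
ee_rot: [[-0.998, 0.066, 0.0], [0.066, 0.998, 0.0], [-0.0, 0.0, -1.0]]
wrist_force: [-0.0, -0.5, -0.7]
gripper_width: 0.237
gripper_force: 30.0
```

>>> {"method": "servo_tool", "body": {
  "commands": [
    [[1,-0.5,0,0,0,0,0],[1,-1,0,0,0,0,0],[1,-1.5,0,0,0,0,0],[1,-2,0,0,0,0,0],[1,-2,0,0,0,0,0]]
  ]
}}

```text
time_s: 33.1
tcp_pos: [0.5093, 0.0407, 0.047]
ee_rot: [[-0.998, 0.066, 0.0], [0.066, 0.998, -0.0], [-0.0, -0.0, -1.0]]
wrist_force: [0.8, 0.7, -1.0]
gripper_width: 0.239
gripper_force: 30.0
```

The tip is about 5 mm into the hole with no force. I continue.

>>> {"method": "servo_tool", "body": {
  "commands": [
    [[1,-1,0,0,0,0,0],[1,-2,0,0,0,0,0],[1,-3,0,0,0,0,0],[1,-4,0,0,0,0,0],[1,-5,0,0,0,0,0]]
  ]
}}

```text
time_s: 33.6
tcp_pos: [0.5143, 0.0404, 0.047]
ee_rot: [[-0.998, 0.066, 0.0], [0.066, 0.998, -0.0], [-0.0, -0.0, -1.0]]
wrist_force: [-0.5, -0.4, 0.1]
gripper_width: 0.239
gripper_force: 30.0
```

>>> {"method": "servo_tool", "body": {
  "commands": [
    [[1,-1,0,0,0,0,0],[1,-2,0,0,0,0,0],[1,-3,0,0,0,0,0],[1,-4,0,0,0,0,0],[1,-5,0,0,0,0,0]]
  ]
}}

```text
time_s: 34.1
tcp_pos: [0.5193, 0.0401, 0.0471]
ee_rot: [[-0.998, 0.066, 0.0], [0.066, 0.998, -0.0], [-0.0, -0.0, -1.0]]
wrist_force: [-0.1, -1.1, -0.9]
gripper_width: 0.235
gripper_force: 30.0
```

>>> {"method": "servo_tool", "body": {
  "commands": [
    [[1,-1,0,0,0,0,0],[1,-2,0,0,0,0,0],[1,-3,0,0,0,0,0],[1,-4,0,0,0,0,0],[1,-5,0,0,0,0,0]]
  ]
}}

```text
time_s: 34.6
tcp_pos: [0.5243, 0.0397, 0.0471]
ee_rot: [[-0.998, 0.066, 0.0], [0.066, 0.998, -0.0], [-0.0, -0.0, -1.0]]
wrist_force: [0.0, 0.5, 0.1]
gripper_width: 0.237
gripper_force: 30.0
```

>>> {"method": "servo_tool", "body": {
  "commands": [
    [[1,-1,0,0,0,0,0],[1,-2,0,0,0,0,0],[1,-3,0,0,0,0,0],[1,-4,0,0,0,0,0],[1,-4,0,0,0,0,0]]
  ]
}}

```text
time_s: 35.1
tcp_pos: [0.5275, 0.0396, 0.0467]
ee_rot: [[-0.998, 0.066, -0.002], [0.066, 0.998, -0.0], [0.002, -0.0, -1.0]]
wrist_force: [-2.6, 3.5, -1.2]
gripper_width: 0.237
gripper_force: 30.0
```

>>> {"method": "servo_tool", "body": {
  "commands": [
    [[1,-1,0,0,0,0,0],[1,-2,0,0,0,0,0],[1,-3,0,0,0,0,0],[1,-4,0,0,0,0,0],[1,-4,0,0,0,0,0]]
  ]
}}

```text
time_s: 35.6
tcp_pos: [0.5317, 0.0394, 0.0467]
ee_rot: [[-0.998, 0.066, -0.001], [0.066, 0.998, -0.0], [0.001, -0.0, -1.0]]
wrist_force: [-2.7, 2.9, -0.2]
gripper_width: 0.238
gripper_force: 30.0
```

The flared end met the shank where expected and is now riding over it.

>>> {"method": "servo_tool", "body": {
  "commands": [
    [[1,-1,0,0,0,0,0],[1,-2,0,0,0,0,0],[1,-3,0,0,0,0,0],[1,-4,0,0,0,0,0],[1,-4,0,0,0,0,0]]
  ]
}}

```text
time_s: 36.1
tcp_pos: [0.5366, 0.0392, 0.0471]
ee_rot: [[-0.998, 0.066, 0.001], [0.066, 0.998, 0.0], [-0.001, 0.0, -1.0]]
wrist_force: [-2.2, 2.2, -1.9]
gripper_width: 0.236
gripper_force: 30.0
```

>>> {"method": "servo_tool", "body": {
  "commands": [
    [[1,-1,0,0,0,0,0],[1,-2,0,0,0,0,0],[1,-3,0,0,0,0,0],[1,-4,0,0,0,0,0],[1,-4,0,0,0,0,0]]
  ]
}}

```text
time_s: 36.6
tcp_pos: [0.5413, 0.0389, 0.0474]
ee_rot: [[-0.998, 0.066, 0.002], [0.066, 0.998, 0.0], [-0.002, 0.001, -1.0]]
wrist_force: [0.8, 3.7, -1.2]
gripper_width: 0.234
gripper_force: 30.0
```

>>> {"method": "servo_tool", "body": {
  "commands": [
    [[1,-1,0,0,0,0,0],[1,-2,0,0,0,0,0],[1,-3,0,0,0,0,0],[1,-4,0,0,0,0,0],[1,-5,0,0,0,0,0]]
  ]
}}

```text
time_s: 37.1
tcp_pos: [0.546, 0.0385, 0.0473]
ee_rot: [[-0.998, 0.066, 0.002], [0.066, 0.998, 0.0], [-0.002, 0.0, -1.0]]
wrist_force: [1.0, 3.4, -0.8]
gripper_width: 0.238
gripper_force: 30.0
```

>>> {"method": "servo_tool", "body": {
  "commands": [
    [[1,-0.5,0,0,0,0,0],[1,-1,0,0,0,0,0],[1,-1.5,0,0,0,0,0],[1,-1.5,0,0,0,0,0],[1,-1.5,0,0,0,0,0]]
  ]
}}

```text
time_s: 37.6
tcp_pos: [0.5473, 0.0384, 0.0473]
ee_rot: [[-0.998, 0.066, 0.001], [0.066, 0.998, 0.0], [-0.001, 0.0, -1.0]]
wrist_force: [2.7, 3.7, -0.4]
gripper_width: 0.238
gripper_force: 30.0
```

>>> {"method": "servo_tool", "body": {
  "commands": [
    [[1,-0.5,0,0,0,0,0],[1,-1,0,0,0,0,0],[1,-1.2,0,0,0,0,0],[1,-1.2,0,0,0,0,0],[1,-1.2,0,0,0,0,0]]
  ]
}}

```text
time_s: 38.1
tcp_pos: [0.5479, 0.0382, 0.047]
ee_rot: [[-0.998, 0.066, 0.0], [0.066, 0.998, -0.0], [-0.0, -0.0, -1.0]]
wrist_force: [2.2, 3.7, -0.7]
gripper_width: 0.24
gripper_force: 30.0
```

>>> {"method": "servo_tool", "body": {
  "commands": [
    [[1,-0.5,0,0,0,0,0],[1,-1,0,0,0,0,0],[1,-1,0,0,0,0,0],[1,-1,0,0,0,0,0],[1,-1,0,0,0,0,0]]
  ]
}}

```text
time_s: 38.6
tcp_pos: [0.5487, 0.0381, 0.047]
ee_rot: [[-0.998, 0.066, -0.0], [0.066, 0.998, -0.0], [0.0, -0.0, -1.0]]
wrist_force: [1.3, 4.7, -0.0]
gripper_width: 0.237
gripper_force: 30.0
```

Nearly home, and the remaining pull is small. I let go and retreat upwards.

>>> {"method": "servo_tool", "body": {
  "commands": [
    [[0.7,0,0,0,0,0,0],[0.5,0,0,0,0,0,0],[0.4,0,0,0,0,0,0],[0.4,0,0,0,0,0,0],[0.4,0,0,0,0,0,0]]
  ]
}}

```text
time_s: 39.1
tcp_pos: [0.5485, 0.0377, 0.0469]
ee_rot: [[-0.998, 0.067, -0.001], [0.067, 0.998, -0.0], [0.001, -0.0, -1.0]]
wrist_force: [0.5, -0.1, 0.1]
gripper_width: 0.554
gripper_force: 0.0
```

>>> {"method": "servo_tool", "body": {
  "commands": [
    [[0.4,0,0,-10,0,0,0],[0.4,0,0,-30,0,0,0],[0.4,0,0,-60,0,0,0],[0.4,0,0,-90,0,0,0],[0.4,0,0,-110,0,0,0]]
  ]
}}

```text
time_s: 39.6
tcp_pos: [0.5497, 0.0382, 0.1603]
ee_rot: [[-0.998, 0.066, 0.004], [0.066, 0.998, 0.001], [-0.004, 0.001, -1.0]]
wrist_force: [0.8, -0.6, 0.1]
gripper_width: 0.6
gripper_force: 0.0
```

>>> {"method": "servo_tool", "body": {
  "commands": [
    [[0.4,20,-35,-10,0,0,0],[0.4,40,-75,-20,0,0,0],[0.4,60,-115,-30,0,0,0],[0.4,75,-150,-40,0,0,0],[0.4,90,-190,-40,0,0,0]]
  ]
}}

```text
time_s: 40.1
tcp_pos: [0.4464, -0.1467, 0.1996]
ee_rot: [[-0.998, 0.065, 0.005], [0.065, 0.998, -0.001], [-0.005, -0.0, -1.0]]
wrist_force: [0.6, 0.2, 0.1]
gripper_width: 0.6
gripper_force: 0.0
```

>>> {"method": "servo_tool", "body": {
  "commands": [
    [[0.4,10,-35,0,0,0,0],[0.4,30,-75,0,0,0,0],[0.4,50,-100,0,0,0,0],[0.4,60,-120,0,0,0,0],[0.4,60,-120,0,0,0,0]]
  ]
}}

```text
time_s: 40.6
tcp_pos: [0.3772, -0.2628, 0.1979]
ee_rot: [[-0.998, 0.07, 0.001], [0.07, 0.998, -0.0], [-0.001, -0.0, -1.0]]
wrist_force: [0.4, 0.4, 0.9]
gripper_width: 0.6
gripper_force: 0.0
```

Run:
```python
from station import r
from h import *
o=[]
s=r.sense(); print(s["tcp_pos"],s["time_s"],s["gripper_width"])
A=np.array([.591,.0267,.0682]);c_=np.array([.9978,-.0663,0]);n_=np.array([.0663,.9978,0])
for n in("side","top"):
    c=r.capture(n); np.savez(n+"6.npz",**c); p=proj(c,A); u,v=int(p[0])-28,int(p[1])-28
    im=cv2.resize(c["pixels"][v:v+56,u:u+56,::-1],(400,400),interpolation=cv2.INTER_CUBIC)
    for q in(A+.0345*c_,A-.061*c_+.0085*n_):
        z=(proj(c,q)-[u,v]+.5)*400/56; cv2.circle(im,(int(z[0]),int(z[1])),2,(0,0,255),-1)
    o.append(im)
cv2.imwrite("pics/c8.png",cv2.convertScaleAbs(np.hstack(o),alpha=1.3))
```

```text
[ 0.3772 -0.2628  0.1979] 40.6 0.6001091352445586
```

View pics/c8.png

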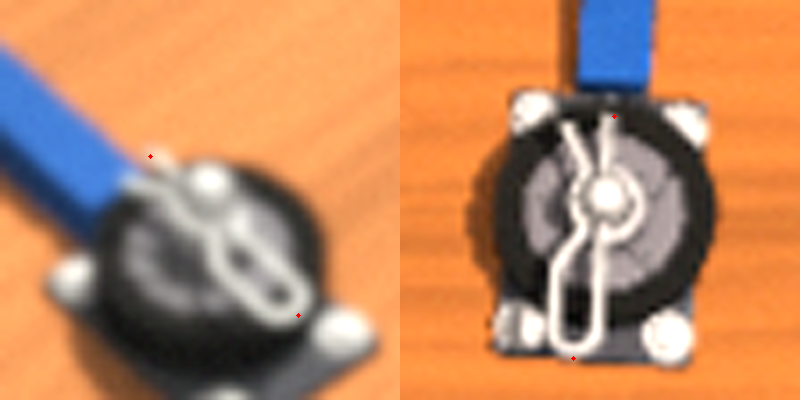

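The picture shows the wheel home, the straight leg through the axle, the wavy leg hugging the shank on its left, and the bend at its predicted spot. Handing in.

```bash
python3 -c "
from station import r
print(r.finish_job())"
```

```text
the job is handed in; nothing more can be done
None
```

The wheel is seated on the collar, the clip is through the cross hole with its wavy leg closed on the shank, and everything is let go; I handed the job in at about 41 s, and no verdict came back.

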